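# Hang the parts basket in the ultrasonic cleaner and start it

## Robot

A 7-joint arm with a two-finger parallel gripper is mounted at the origin on a cart in front of the work surface, level with it; the furniture and walls round the work are solid. World frame = base frame: x ahead of the robot, y to its left, z up, the work surface at z = 0. Lengths are in m, angles in rad, forces in N, time in s.
With the tool pointing down it reaches from about 0.425 to 0.975 m from the base axis. Payload 16.7 kg.
Tool frame: the origin (TCP) lies between the finger pads; the fingertips stand 22 mm ahead of it and the grasp point (between the pads) lies 3 mm ahead of it (r.tcp_to_tips is the distance from the TCP to the fingertips, in m); z points along the fingers, y is the direction in which the jaws open and shut (so a half turn about z gives the same grasp; the last joint's range is limited). The gripper opens to 85 mm and grips with 20 to 120 N. Pads are 22 mm wide; open, the fingers measure 114 mm over their backs; the gripper's body (76 mm by 85 mm) begins 54 mm behind the grasp point. The pads swing forward as they close: fully open they stand 13 mm farther back than shut.
Start: joints at [0.953, 0.426, 0.074, 1.606, -0.034, 1.111, -0.067], TCP at [0.305, -0.602, 0.253] pointing down, gripper open.
Joint ranges: [-2.85, 2.85], [-0.5, 2.14], [-1.23, 1.37], [0.21, 2.46], [-1.02, 4.16], [0.16, 2.05], [-2.73, 2.73]. Speed limits (rad/s): [1.89, 1.89, 2.39, 2.39, 3.01, 3.01, 3.01].

## Interface

Orientations are given as a rotation vector (axis times angle).
In Python, from rig import r, optics, order, models gives the robot as it stands.
- The arm moves only by the tool jog_arm, never from a script. Its argument "moves" is a list that holds one entry, the list of rows, each a list of 5 numbers: the shift along the tool's x, y, z in mm, then the turn about the tool's z in rad, then the closure, from -1 (fully open) to 1 (shut), so that 0 is half open. In form: [[[x, y, z, yaw, claw], ...]]. A call has 1 to 8 rows; each row is the pose to reach, as a shift and turn from the pose measured when the call began, along the tool's axes at that moment; what a row does not reach only later rows make up. A row lasts 1/10 s, in which the tool goes at most 50 mm and 8.59 degrees, less where a joint would pass 70% of its speed; a pose out of reach is approached as far as the arm can. A call with a gripper value outside its range is refused whole. The fingers move at their own pace and stop on an object; "grip_force" is the grip in N (left out, the last holds). Time passes only in rows, so rows that repeat a pose let the fingers close. It gives the time, the measured TCP pose, the force and the opening at its end, in the units of the state.
- r.get_obs(): the state, without advancing time (a new reading comes with each control period).
- optics.read_camera(name): name is "scene" or "top" or "wrist"; returns (picture, depth): 384x512x3 uint8, red, green, blue; 384x512 float32, m along the optical axis (not along the pixel's ray), 0 where there is no reading.
- optics.camera_model(name): a dict with "K" (3x3 intrinsics, pixels), "R" (3x3) and "t" (3): a world point X has camera coordinates R X + t. Camera axes: x right, y down, z forward; pixel columns grow to the right and rows downward; lengths in m; the calibration is good to about 2 mm. A picture is of the moment at which its call begins: read the wrist's pose just before it. camera_model takes no time and is no camera call; for the wrist camera it gives the pose at the moment of the call.
- order.sign_off(): hands the job in, once; it reports no verdict.
Trained networks look in the newest picture that a camera, given by its name, has taken for a name from the list of things; names that differ only in an ending like _2 or _b are one class to them, and where a whole thing is asked for, a point or a joint stands for the part that bears it (a point fixed in the world has none). Each returns a list of dicts, best first, with "p" (0 to 1); they miss things now and then, are a little off and sometimes report something else, mostly with a low value. They report only what shows in the picture. A call takes as long as a camera call. They do not tell look-alikes from the thing itself.
- models.find_in(label, camera): "point" ([x, y, z] in m, in the coordinates of the camera as it stood for that picture, good to about 4 mm: the middle of the surface that is visible of it).
The state is a dict: "time": time; "qpos": joint angles; "qd": joint speeds; "joint_torque": joint torques, N m; "position": TCP position; "eef_rot": TCP orientation; "wrist_force": force on the tool from outside, world axes, zero at the start; "ft_torque": the same for the moment, N m; "width": finger opening in m.
Only numpy, scipy, OpenCV 4.12 (cv2) and the standard library are available. Lean on these libraries where they do the work, as an engineer would, in place of code of your own. Each camera call takes 0.05 s, during which the arm holds its last target.

## Task

An ingot mould is to be cleaned before the next pour. Swing the hanger arm of the ultrasonic cleaner in over the tank until it stops, hang the wire basket with the mould in it by its handle on the arm's hook, so that it hangs still and straight in the tank, clear of floor and walls, and let go; only then start the cleaner by turning its dial to the red mark. Carry the basket upright, set it on the hook without banging it, and leave the other things on the bench where they are.

Things in the scene. Friction and masses are not known exactly. Their poses are not given: they have to be found in the camera images.
- cleaner: White bench ultrasonic cleaner, fixed, 242 x 313 x 115 mm. Origin at bench height, straight below the hook seat when the arm is swung in. Own axes: +x to its back, +y left, z up. Housing x -0.127 to 0.115, y -0.205 to 0.108. Open steel tank inside x -0.114 to 0.062, y -0.095 to 0.095, floor z 0.022, rim z 0.115. Control deck right (-y). Pillar at x 0.088, y 0, top z 0.19.
- hanger (a joint): Swing angle (rad) of the hanger arm about the pillar. 0 = swung in against its stop, pointing along the cleaner's -x over the tank; positive = swung aside to the cleaner's +y, at most 1.4. At q it points along (-cos q, +sin q) in the cleaner's x, y. Stiff (0.2 N m friction): stays where left; a sideways push of about 4 N 60 mm from the pillar moves it.
- hanger_hinge (a point): Fixed point on the arm's vertical hinge axis at the height of the arm's centre line, z 0.178. The arm is an 8 mm round steel bar, straight for 60 mm from this axis, then dipping 10 mm into an open hook that turns up at its free end. Orientation as the cleaner's.
- hook_seat (a point): Bottom of the hook's dip, on top of the bar, where a handle rests: 88 mm from the hinge axis, z 0.172. Moves with the arm; its -x axis points along the arm to the free end.
- hook_tip (a point): Top of the hook's upturned free end: z 0.192, 20 mm above the seat and 18 mm beyond it; the metal ends 110 mm from the hinge axis. A handle must pass over it to come into the seat.
- basket: Wire basket 70 (x) x 130 (y) x 50 mm with a rigid 5 mm wire loop handle upright in its y-z plane, 130 mm high overall, 0.22 kg (about 0.67 with the mould). Origin: centre of underside. The handle rises from both short ends to two parallel uprights, 46 mm over the outside, straight from 81 to 107 mm up, joined by a half-round arch. Gripped outside both uprights the loop stays free.
- handle_eye (a point): Underside of the top of the handle's arch, 125 mm above the basket's underside; it rests on hook_seat when the basket hangs. Then the basket's underside is at z 0.047, 25 mm above the tank floor, and its rim at z 0.097. Orientation as the basket's.
- handle_grip (a point): Point midway between the handle's two uprights, 101 mm above the basket's underside, a good grasp height. Orientation as the basket's.
- ingot_mould: Dark steel ingot mould, 36 x 100 x 22 mm, 0.45 kg, lying loose in the basket along its y. Origin at the centre of its underside.
- dial (a joint): Angle (rad) of the cleaner's dial about the vertical, growing clockwise seen from above, 0 to 2.6. The white pointer on its bar points along the cleaner's +x at 0 and along its -y at pi/2. The red mark is at 1.40; white ticks are 0.35 apart. It turns with slight friction and stays where left.
- dial_grip (a point): On the dial's axis, 27 mm above the deck (z 0.142), near the top of its bar grip (44 mm long, 12 mm wide, 4 to 32 mm above the deck). At x -0.020, y -0.153 in the cleaner's axes. Its +x axis points along the bar to the pointer's end.
- flux_dropper: Bystander: brown dropper bottle, 33 mm across, 102 mm high. Origin at the centre of its underside.
- steel_block: Bystander: square steel bench block, 64 x 64 x 20 mm. Origin at the centre of its underside.
- mouse: Bystander: black computer mouse, 112 (x) x 55 x 35 mm. Origin at the centre of its underside.
- brass_brush: Bystander: brass brush with a wooden handle, 180 x 19 x 15 mm, lying along its x. Origin at the centre of its underside.
Mind the look-alikes: they are no part of the job. Of the things that look like the basket, the larger one is meant.

How it is judged:
On the way, in this order (a step that is already met when the one before it is completed fails the run):
1. the hanger arm is swung in over the tank, to its stop (within 0.15 rad) (value of joint hanger below 0.15 rad), for 0.2 s.
2. the basket, with the mould in it, hangs by its handle on the hook, let go, clear of the tank (value of joint hanger below 0.15 rad and distance between handle_eye and hook_seat below 0.015 m and z of basket in the frame of cleaner above 0.032 m and angle between basket's own z axis and vertical below 0.2 rad and angle between the y axis of basket and the y axis of cleaner, either way round below 0.35 rad and distance between ingot_mould and basket below 0.04 m and contact force between basket and the fingers below 0.1 N and linear speed of basket below 0.05 m/s), for 0.3 s.
3. the dial's pointer stands on the red mark (within 0.15 rad) (value of joint dial between 1.25 and 1.55 rad), for 0.2 s.
At the end, for the whole second after the job is handed in: Arm swung in (within 0.15 rad of its stop); basket with the mould hanging on the hook (handle eye within 15 mm of the seat), 10 mm or more off the tank floor, tilt under 0.2 rad, within 0.35 rad of square to the tank, still, let go; dial within 0.15 rad of the red mark (all of step 2 and all of step 3); the robot touches nothing.
It fails at once if the basket is tipped by more than 0.5 rad (angle between basket's own z axis and vertical above 0.5 rad).
It fails at once if the basket is banged against the cleaner or its hook (over 60 N) (contact force between basket and cleaner above 60 N).
It fails at once if the bottle, steel block, mouse or brush is shoved by more than 30 mm (distance of any of flux_dropper, steel_block, mouse, brass_brush from where it was at the start of the episode above 0.03 m).
It also fails if it takes over 64 s, if anything falls off the work surface, if the arm or the gripper's body presses on something with over 40 N, if the wrist force passes 120 N, or if a joint passes its speed limit or range.

## Working session

There is one attempt and no reset: what is moved stays moved. The work goes in short steps, Python scripts to look and compute and a tool call to move; the robot and the scene stay as the last step left them, time stands still between calls to the robot, and variables do not carry over. Pictures are saved under pics/ and viewed, and the job is handed in when it is done.

Besides the shell and the picture viewer there is one more tool, called after "Call:" in YAML: its name, and indented under it one key for each argument. jog_arm: Moves the arm, as the interface text tells. Its arguments: {"type":"object","properties":{"moves":{"type":"array","items":{"type":"array","items":{"type":"array","items":{"type":"number"}}}},"grip_force":{"type":"number"}},"required":["moves"]}

```bash
mkdir -p pics; cat > h.py <<'E'
import numpy as np, cv2
from rig import r, optics, order, models
def snap(cam,name):
    m=optics.camera_model(cam); p,d=optics.read_camera(cam)
    cv2.imwrite(f'pics/{name}.png',p[:,:,::-1]); np.savez(f'pics/{name}.npz',p=p,d=d,K=m['K'],R=m['R'],t=m['t'])
    return p,d,m
def cloud(d,m):
    K,R,t=map(np.array,(m['K'],m['R'],m['t']))
    v,u=np.mgrid[:d.shape[0],:d.shape[1]]
    P=np.stack([(u-K[0,2])/K[0,0]*d,(v-K[1,2])/K[1,1]*d,d],-1)
    return (P-t)@R
def proj(X,m):
    K,R,t=map(np.array,(m['K'],m['R'],m['t'])); c=R@np.array(X)+t; return (K@(c/c[2]))[:2]
E
python3 - <<'E'
from h import *
s=r.get_obs();print(s['time'],s['position'],s['eef_rot'],s['width'])
for c in ('scene','top','wrist'):
    p,d,m=snap(c,c+'0'); R=np.array(m['R']);print(c,-R.T@np.array(m['t']),m['K'])
E
```

```text
0.0 [ 0.30478554 -0.60183793  0.2526154 ] [-3.05451152e+00 -7.29295751e-01  5.23995129e-04] 0.08549614327764264
scene [-0.16012115  0.96200769  0.78897011] [[449.95147083   0.         267.68101037]
 [  0.         449.95147083 194.35120535]
 [  0.           0.           1.        ]]
top [ 0.3414276  -0.04545045  1.57128077] [[483.75964875   0.         260.03924403]
 [  0.         483.75964875 189.90963432]
 [  0.           0.           1.        ]]
wrist [ 0.37903296 -0.56537847  0.37486886] [[332.62002617   0.         262.24657788]
 [  0.         332.62002617 193.10766278]
 [  0.           0.           1.        ]]
```

View pics/scene0.png

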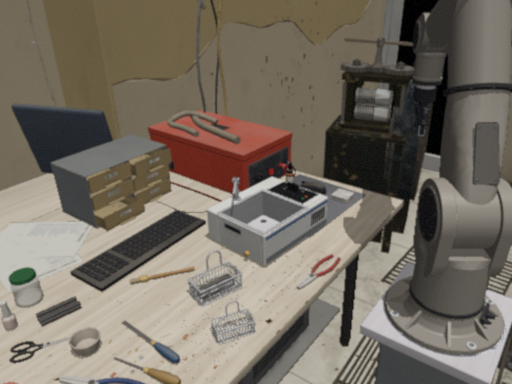

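View pics/top0.png

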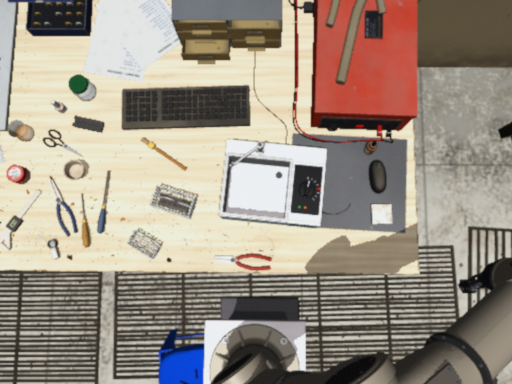

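View pics/wrist0.png

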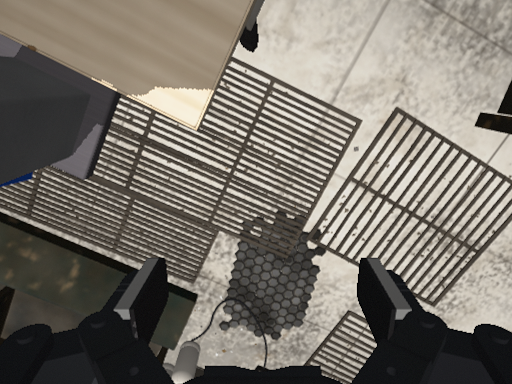

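```bash
python3 - <<'E'
from h import *
f=np.load('pics/top0.npz');p,d=f['p'],f['d']
c=cv2.resize(p[125:275,135:345],None,fx=3.8,fy=3.8,interpolation=cv2.INTER_CUBIC)
cv2.imwrite('pics/topc.png',c[:,:,::-1])
f=np.load('pics/scene0.npz');p=f['p']
c=cv2.resize(p[150:350,130:370],None,fx=3.0,fy=3.0,interpolation=cv2.INTER_CUBIC)
cv2.imwrite('pics/scenec.png',c[:,:,::-1])
E
```

```text
(no output)
```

View pics/topc.png

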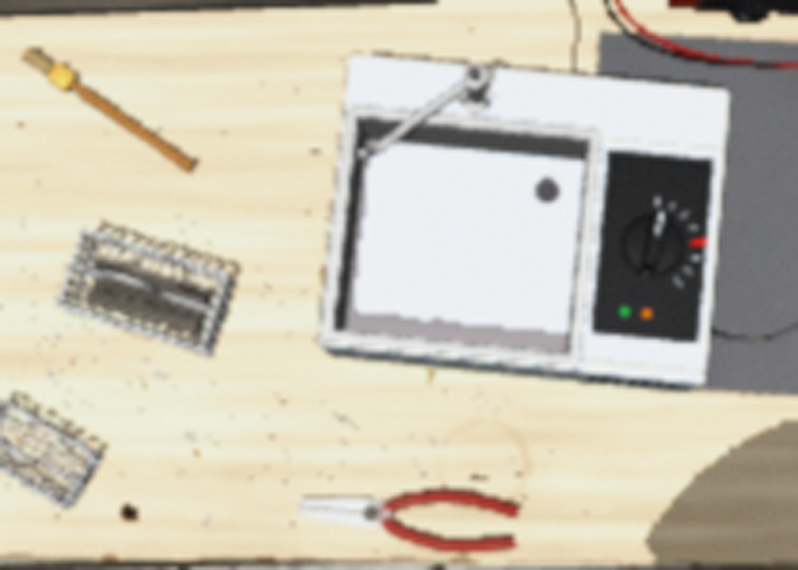

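View pics/scenec.png

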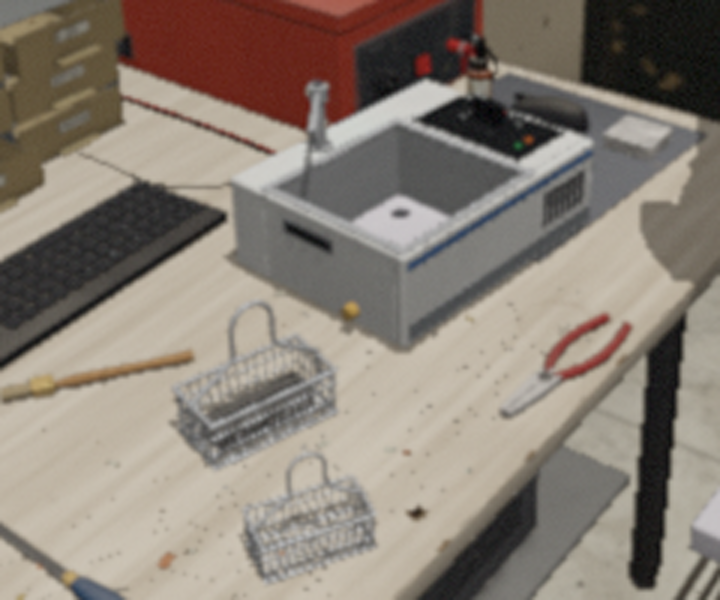

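```bash
python3 - <<'E'
from h import *
f=np.load('pics/top0.npz');m=dict(K=f['K'],R=f['R'],t=f['t']);d=f['d'];C=cloud(d,m)
x,y,z=C[...,0],C[...,1],C[...,2]
print('bench z',np.median(z[250:260,300:330]), np.median(z[200:210,60:70]))
roi=np.zeros_like(d,bool);roi[130:235,210:335]=1
k=roi&(z>0.10)&(z<0.13)
pts=C[k];print(len(pts),np.median(pts[:,2]))
rect=cv2.minAreaRect(pts[:,:2].astype(np.float32));print(rect);B=cv2.boxPoints(rect);print(B)
# pillar / arm
k=roi&(z>0.15);q=C[k];print('arm',len(q));i=np.argsort(q[:,1]);print(np.round(q[i][::max(1,len(q)//25)],4))
roi=np.zeros_like(d,bool);roi[178:222,148:200]=1
k=roi&(z>0.03)&(z<0.07);q=C[k];rect=cv2.minAreaRect(q[:,:2].astype(np.float32));print('basket',len(q),rect,cv2.boxPoints(rect))
k=roi&(z>0.08);q=C[k];print(np.round(q,4)[:40])
for l in ('basket','handle_eye','ingot_mould','dial','hanger','flux_dropper','mouse','brass_brush','steel_block'):
  for cam in ('scene','top'):
    g=np.load(f'pics/{cam}0.npz')
    for o in models.find_in(l,cam)[:3]:
        print(l,cam,round(o['p'],2),np.round((np.array(o['point'])-g['t'])@g['R'],3))
E
```

```text
bench z -0.0011054566136750878 0.003867732355079695
4407 0.11225006124630228
((0.5777971148490906, -0.056039199233055115), (0.3134617805480957, 0.24388794600963593), 84.76386260986328)
[[ 0.44205865 -0.20098735]
 [ 0.68492883 -0.22324474]
 [ 0.71353555  0.08890896]
 [ 0.4706654   0.11116634]]
arm 192
[[ 5.6930e-01 -1.6280e-01  1.5000e-01]
 [ 3.4140e-01 -4.5500e-02  1.5713e+00]
 [ 3.4140e-01 -4.5500e-02  1.5713e+00]
 [ 3.4140e-01 -4.5500e-02  1.5713e+00]
 [ 3.4140e-01 -4.5500e-02  1.5713e+00]
 [ 3.4140e-01 -4.5500e-02  1.5713e+00]
 [ 3.4140e-01 -4.5500e-02  1.5713e+00]
 [ 3.4140e-01 -4.5500e-02  1.5713e+00]
 [ 3.4140e-01 -4.5500e-02  1.5713e+00]
 [ 6.6820e-01 -2.2800e-02  1.9120e-01]
 [ 6.7500e-01 -1.9800e-02  1.8760e-01]
 [ 6.7450e-01 -1.6900e-02  1.8980e-01]
 [ 6.8640e-01 -1.6600e-02  1.7790e-01]
 [ 6.8370e-01 -1.3900e-02  1.8890e-01]
 [ 6.8170e-01 -1.0900e-02  1.8460e-01]
 [ 6.6760e-01 -5.0000e-03  1.8060e-01]
 [ 6.6230e-01  9.0000e-04  1.7750e-01]
 [ 6.6120e-01  6.6000e-03  1.8220e-01]
 [ 6.5650e-01  1.2700e-02  1.7600e-01]
 [ 6.4750e-01  1.8500e-02  1.7590e-01]
 [ 6.4770e-01  2.4
[... 1728 characters left out ...]
88 0.317 0.012]
handle_eye top 0.63 [0.528 0.259 0.034]
handle_eye top 0.54 [0.387 0.349 0.012]
ingot_mould scene 0.9 [0.515 0.279 0.025]
dial scene 0.5 [ 0.554 -0.145  0.128]
dial scene 0.23 [0.516 0.278 0.035]
dial top 0.76 [ 0.551 -0.157  0.119]
hanger top 0.6 [ 0.579 -0.056  0.114]
hanger top 0.26 [0.53  0.261 0.034]
flux_dropper scene 0.55 [ 0.699 -0.361  0.065]
flux_dropper top 0.49 [ 0.701 -0.365  0.059]
mouse scene 0.7 [ 0.601 -0.382  0.028]
mouse top 0.84 [ 0.612 -0.394  0.025]
mouse top 0.31 [0.659 0.011 0.181]
brass_brush scene 0.78 [0.69  0.322 0.009]
brass_brush top 0.46 [0.686 0.314 0.011]
steel_block scene 0.66 [ 0.487 -0.387  0.018]
steel_block top 0.97 [ 0.489 -0.403  0.021]
```

```bash
cat >> h.py <<'E'
from scipy.spatial.transform import Rotation as Ro
PSI=-0.0914
ex=np.array([np.cos(PSI),np.sin(PSI),0]);ey=np.array([-np.sin(PSI),np.cos(PSI),0]);ez=np.array([0,0,1.])
O=np.array([0.5882,-0.0083,0]);PIL=O+0.088*ex
def cl(x,y,z): return O+x*ex+y*ey+z*ez
def rel(targets):
    s=r.get_obs();p=np.array(s['position']);Rt=Ro.from_rotvec(s['eef_rot']).as_matrix()
    psi=np.arctan2(Rt[1,0],Rt[0,0]);print('t',round(s['time'],2),'pos',np.round(p,4),'psi',round(psi,3),'zdir',np.round(Rt[:,2],3),'w',round(s['width'],4),'F',np.round(s['wrist_force'],1),'q7',round(s['qpos'][6],2))
    for T,ps in targets:
        dy=-(ps-psi);dy=(dy+np.pi)%(2*np.pi)-np.pi
        print(np.round((np.array(T)-p)@Rt*1000,1),round(dy,3))
E
python3 - <<'E'
from h import *
def c(q,extra=0):
    dr=-np.cos(q)*ex+np.sin(q)*ey;n=np.sin(q)*ex+np.cos(q)*ey
    return PIL+.058*dr+(.004+.011*abs(np.sin(q))+.0145*np.cos(q)+extra)*n
T=[]
a=c(.81,.03);T.append((a+[0,0,.26],PSI))
T.append((a+[0,0,.181],PSI))
print(a)
rel(T)
E
```

```text
[0.68059362 0.06139626 0.        ]
t 1.05 pos [ 0.3049 -0.6022  0.2533] psi 0.469 zdir [ 0.  0. -1.] w 0.0851 F [ 0.1 -0.6  0.7] q7 -0.07
[ 634.9 -422.3   -6.6] 0.56
[ 634.9 -422.3   72.4] 0.56
```

Call:
jog_arm:
  moves:
    - [[45,-30,-7,0.08,1],[90,-60,-7,0.15,1],[135,-90,-7,0.22,1],[180,-120,-7,0.3,1],[225,-150,-7,0.37,1],[270,-180,-7,0.44,1],[315,-210,-7,0.5,1],[360,-240,-7,0.56,1]]

```text
time: 1.85
position: [0.5021, -0.2523, 0.2607]
eef_rot: [3.138, -0.147, 0.001]
wrist_force: [0.4, -0.7, -0.5]
width: 0.0001
```

```bash
python3 - <<'E'
from h import *
rel([([.6806,.0614,.26],PSI),([.6806,.0614,.181],PSI)])
E
```

```text
t 1.85 pos [ 0.5021 -0.2523  0.2607] psi -0.094 zdir [ 0.001 -0.    -1.   ] w 0.0001 F [ 0.4 -0.7 -0.5] q7 -1.32
[ 148.3 -329.1    0.7] -0.002
[ 148.2 -329.1   79.7] -0.002
```

Call:
jog_arm:
  moves:
    - [[20,-45,0,0,1],[40,-90,0,0,1],[61,-135,0,0,1],[81,-180,0,0,1],[101,-225,0,0,1],[122,-270,0,0,1],[140,-310,0,0,1],[148,-329,0,0,1]]

```text
time: 2.65
position: [0.6813, 0.0661, 0.2603]
eef_rot: [-3.137, 0.141, -0.001]
wrist_force: [-0.4, -0.8, -0.9]
width: -0.0
```

Call:
jog_arm:
  moves:
    - [[0,0,0,0,1],[0,0,25,0,1],[0,0,50,0,1],[0,0,70,0,1],[0,0,80,0,1],[0,0,80,0,1]]

```text
time: 3.25
position: [0.6806, 0.065, 0.1792]
eef_rot: [-3.138, 0.143, 0.002]
wrist_force: [-0.6, 0.1, 0.5]
width: -0.0004
```

```bash
python3 - <<'E'
from h import *
def c(q,extra=0):
    dr=-np.cos(q)*ex+np.sin(q)*ey;n=np.sin(q)*ex+np.cos(q)*ey
    return PIL+.058*dr+(.004+.011*abs(np.sin(q))+.0145*np.cos(q)+extra)*n
rel([(c(q,e)+[0,0,.181],PSI) for q,e in ((.81,.03),(.81,.01),(.81,0),(.7,0),(.6,0),(.5,0),(.4,0),(.3,0),(.2,0),(.1,0),(0,0),(0,-.003))])
p,d,m=snap('scene','s1')
c=cv2.resize(p[130:280,180:380],None,fx=3.8,fy=3.8,interpolation=cv2.INTER_CUBIC)
cv2.imwrite('pics/s1c.png',c[:,:,::-1])
E
```

```text
t 3.25 pos [0.6806 0.065  0.1792] psi -0.091 zdir [-0.002  0.001 -1.   ] w -0.0004 F [-0.6  0.1  0.5] q7 -1.92
[ 0.3  3.5 -1.8] 0.001
[-14.2  17.3  -1.8] 0.001
[-21.4  24.2  -1.8] 0.001
[-27.4  27.   -1.7] 0.001
[-32.7  30.3  -1.7] 0.001
[-37.7  34.2  -1.7] 0.001
[-42.3  38.8  -1.7] 0.001
[-46.5  44.1  -1.7] 0.001
[-50.1  49.8  -1.7] 0.001
[-53.1  56.1  -1.7] 0.001
[-55.3  62.8  -1.7] 0.001
[-55.3  65.8  -1.7] 0.001
```

View pics/s1c.png

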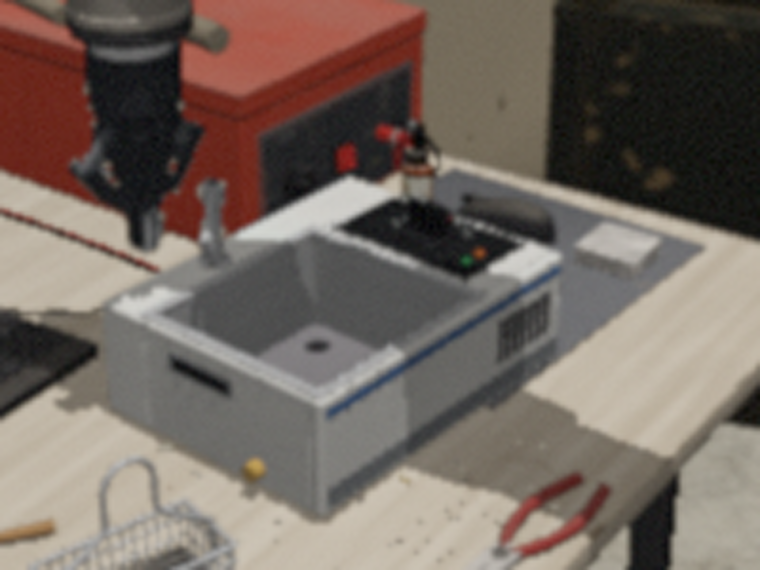

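The shut fingers stand behind-left of the swung-out hook (crop ~(145,240) against the hook at (210,215)), at its height. I'll push along the arc.

Call:
jog_arm:
  moves:
    - [[-7,10,-2,0,1],[-14,17,-2,0,1],[-20,23,-2,0,1],[-24,26,-2,0,1],[-28,28,-2,0,1],[-33,31,-2,0,1],[-38,35,-2,0,1],[-42,39,-2,0,1]]

```text
time: 4.1
position: [0.6361, 0.0307, 0.183]
eef_rot: [-3.137, 0.141, -0.003]
wrist_force: [3.8, 1.7, 1.8]
width: -0.0001
```

```bash
python3 - <<'E'
from h import *
def c(q,extra=0):
    dr=-np.cos(q)*ex+np.sin(q)*ey;n=np.sin(q)*ex+np.cos(q)*ey
    return PIL+.058*dr+(.004+.011*abs(np.sin(q))+.0145*np.cos(q)+extra)*n
rel([(c(q,e)+[0,0,.181],PSI) for q,e in ((.3,0),(.2,0),(.1,0),(0,0),(0,-.003))])
p,d,m=snap('top','t2')
c=cv2.resize(p[125:245,205:345],None,fx=4,fy=4,interpolation=cv2.INTER_CUBIC)
cv2.imwrite('pics/t2c.png',c[:,:,::-1])
E
```

```text
t 4.1 pos [0.6361 0.0307 0.183 ] psi -0.09 zdir [ 0.002  0.002 -1.   ] w -0.0001 F [3.8 1.7 1.8] q7 -1.87
[-5.3  5.9  2. ] 0.001
[-9.  11.7  1.9] 0.001
[-12.   18.    1.9] 0.001
[-14.2  24.7   1.9] 0.001
[-14.2  27.7   1.9] 0.001
```

View pics/t2c.png

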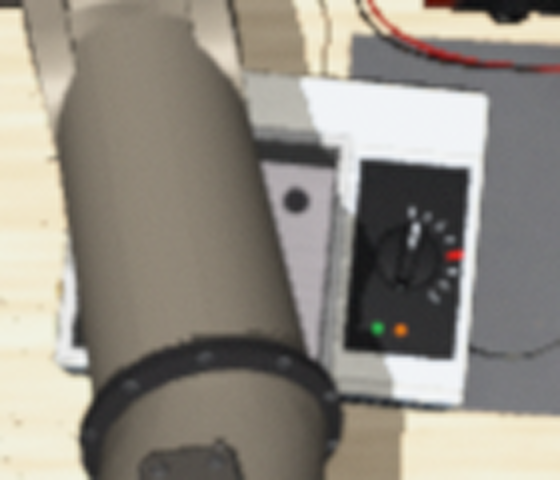

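The top view is hidden by the arm; the 3.8 N reaction shows contact. Continuing to the stop.

Call:
jog_arm:
  moves:
    - [[-5,6,1,0,1],[-9,12,1,0,1],[-12,18,1,0,1],[-14,22,1,0,1],[-14,25,1,0,1],[-14,27,1,0,1],[-14,28,1,0,1]]

```text
time: 4.85
position: [0.6191, 0.0079, 0.1819]
eef_rot: [-3.132, 0.137, -0.002]
wrist_force: [3.9, 27.5, -1.3]
width: -0.0001
```

Call:
jog_arm:
  moves:
    - [[0,-8,0,0,1],[0,-25,0,0,1],[0,-40,-20,0,1],[0,-40,-60,0,1],[0,-60,-100,0,0],[0,-100,-110,0,-1],[0,-140,-110,0,-1],[0,-180,-110,0,-1]]

```text
time: 5.65
position: [0.6344, 0.1882, 0.2935]
eef_rot: [-3.133, 0.138, -0.002]
wrist_force: [0.4, -0.2, -0.9]
width: 0.0581
```

```bash
python3 - <<'E'
from h import *
B=np.array([.523,.2618,0])
rel([(B+[0,0,.24],-.295),(B+[0,0,.105],-.295)])
p,d,m=snap('scene','s3')
c=cv2.resize(p[130:330,170:370],None,fx=3,fy=3,interpolation=cv2.INTER_CUBIC)
cv2.imwrite('pics/s3c.png',c[:,:,::-1])
p,d,m=snap('wrist','w3')
E
```

```text
t 5.65 pos [0.6344 0.1882 0.2935] psi -0.088 zdir [ 0.002  0.006 -1.   ] w 0.0581 F [ 0.4 -0.2 -0.9] q7 -2.11
[-117.5  -63.2   53.8] 0.207
[-117.7  -62.4  188.8] 0.207
```

View pics/s3c.png

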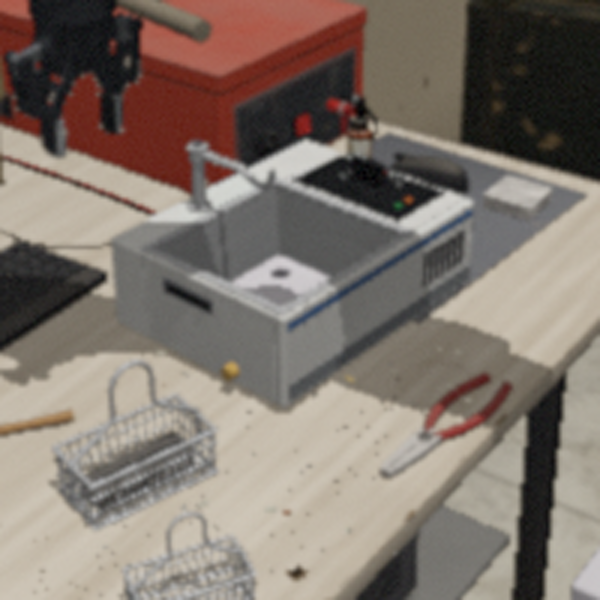

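View pics/w3.png

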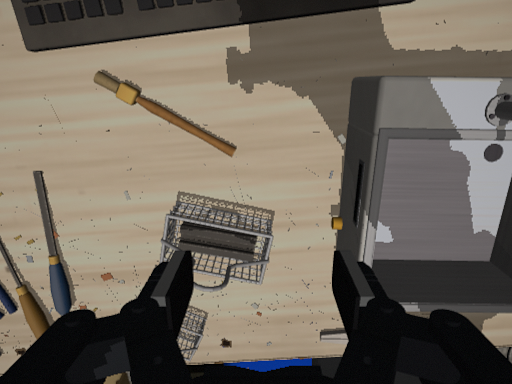

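Call:
jog_arm:
  moves:
    - [[-15,-8,0,-0.14,-1],[-30,-16,0,-0.28,-1],[-45,-24,0,-0.42,-1],[-60,-32,0,-0.56,-1],[-75,-40,0,-0.7,-1],[-90,-48,0,-0.84,-1],[-105,-56,0,-0.98,-1],[-117,-63,0,-1.12,-1]]

```text
time: 6.55
position: [0.5205, 0.2664, 0.293]
eef_rot: [-2.716, -1.566, -0.005]
wrist_force: [0.6, -0.1, 0.5]
width: 0.085
```

Call:
jog_arm:
  moves:
    - [[0,0,0,-0.14,-1],[0,0,0,-0.28,-1],[0,0,0,-0.42,-1],[0,0,0,-0.56,-1],[0,0,0,-0.7,-1],[0,0,0,-0.84,-1],[0,0,0,-0.98,-1],[0,0,0,-1.12,-1]]

```text
time: 7.35
position: [0.5202, 0.2664, 0.2927]
eef_rot: [-1.463, -2.776, -0.008]
wrist_force: [0.3, 0.3, -0.0]
width: 0.0851
```

Call:
jog_arm:
  moves:
    - [[0,0,0,-0.14,-1],[0,0,0,-0.28,-1],[0,0,0,-0.42,-1],[0,0,0,-0.56,-1],[0,0,0,-0.7,-1],[0,0,0,-0.7,-1]]

```text
time: 7.95
position: [0.5199, 0.2663, 0.2924]
eef_rot: [-0.419, -3.111, -0.008]
wrist_force: [0.1, 0.5, -0.5]
width: 0.0853
```

```bash
python3 - <<'E'
from h import *
B=np.array([.523,.2618,0])
rel([(B+[0,0,.24],-.295+np.pi),(B+[0,0,.104],-.295+np.pi)])
p,d,m=snap('wrist','w4')
C=cloud(d,m);k=(C[...,2]>.085)&(C[...,2]<.14)&(np.hypot(C[...,0]-.523,C[...,1]-.262)<.06)
q=C[k];print(len(q),q.mean(0))
print(np.round(q[np.argsort(q[:,1])][::max(1,len(q)//15)],4))
h=q[q[:,2]>.1]; dd=np.linalg.svd(h[:,:2]-h[:,:2].mean(0))[2][0];print(h.mean(0),np.arctan2(dd[1],dd[0])-np.pi/2, h.max(0),h.min(0))
E
```

```text
t 7.95 pos [0.5199 0.2663 0.2924] psi 2.874 zdir [-0.002  0.006 -1.   ] w 0.0853 F [ 0.1  0.5 -0.5] q7 0.51
[-4.3 -3.8 52.3] 0.027
[ -4.8  -4.5 188.3] 0.027
335 [0.52343268 0.26589252 0.12049302]
[[0.5165 0.2444 0.1009]
 [0.5196 0.2466 0.1205]
 [0.5174 0.2482 0.1013]
 [0.5211 0.2502 0.1252]
 [0.5202 0.2534 0.1277]
 [0.5216 0.2568 0.1295]
 [0.5204 0.2599 0.1265]
 [0.5229 0.2639 0.1316]
 [0.5222 0.2668 0.1302]
 [0.5257 0.2705 0.1313]
 [0.5252 0.2743 0.1302]
 [0.5268 0.2777 0.1281]
 [0.5278 0.2814 0.1249]
 [0.5276 0.2837 0.1178]
 [0.5288 0.2853 0.1185]
 [0.5309 0.2873 0.1101]]
[0.52347597 0.26573593 0.12394757] -3.4345594198856997 [0.53190302 0.287557   0.13260723] [0.51581396 0.24437713 0.10002815]
```

View pics/w4.png

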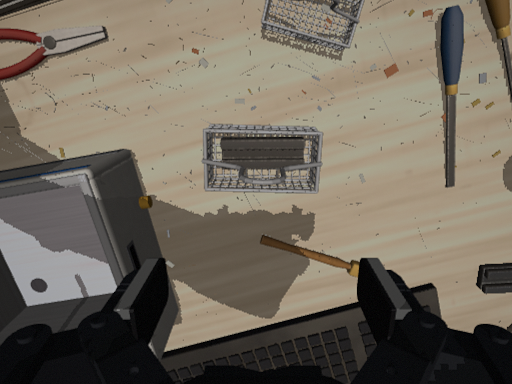

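Call:
jog_arm:
  moves:
    - [[-4,-2,40,0.03,-1],[-4,-2,80,0.03,-1],[-4,-2,115,0.03,-1],[-4,-2,140,0.03,-1],[-4,-2,160,0.03,-1],[-4,-2,175,0.03,-1],[-4,-2,185,0.03,-1],[-4,-2,188,0.03,-1]]

```text
time: 8.8
position: [0.5228, 0.2644, 0.1037]
eef_rot: [-0.476, -3.102, -0.008]
wrist_force: [0.2, -0.3, 0.6]
width: 0.0855
```

```bash
python3 - <<'E'
from h import *
rel([([.523,.264,.104],-.295+np.pi)])
p,d,m=snap('wrist','w5')
p,d,m=snap('scene','s5')
c=cv2.resize(p[180:330,150:300],None,fx=4,fy=4,interpolation=cv2.INTER_CUBIC)
cv2.imwrite('pics/s5c.png',c[:,:,::-1])
E
```

```text
t 8.8 pos [0.5228 0.2644 0.1037] psi 2.837 zdir [-0.002  0.005 -1.   ] w 0.0855 F [ 0.2 -0.3  0.6] q7 0.32
[-0.3 -0.3 -0.3] -0.01
```

View pics/w5.png

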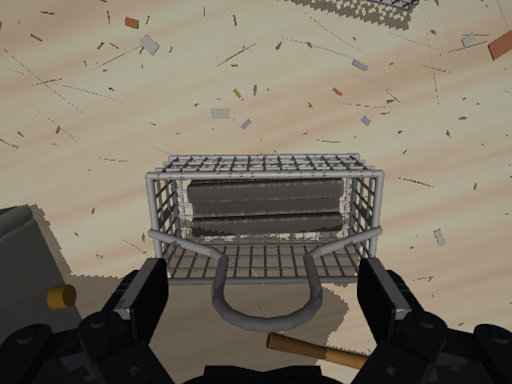

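View pics/s5c.png

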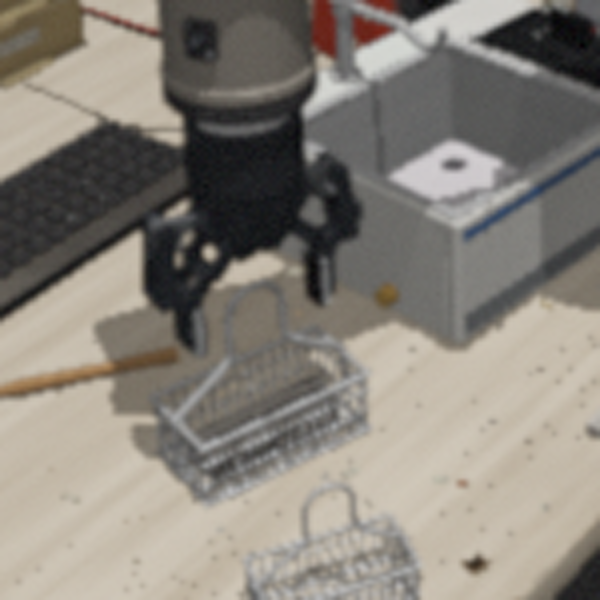

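Call:
jog_arm:
  moves:
    - [[0,0,0,-0.01,-0.4],[0,0,0,-0.01,-0.1],[0,0,0,-0.01,0.1],[0,0,0,-0.01,0.3],[0,0,0,-0.01,1],[0,0,0,-0.01,1],[0,0,0,-0.01,1],[0,0,0,-0.01,1]]
  grip_force: 70

```text
time: 9.7
position: [0.5237, 0.2651, 0.1056]
eef_rot: [-0.46, -3.107, -0.01]
wrist_force: [-0.3, 1.7, 7.0]
width: 0.0435
```

```bash
python3 - <<'E'
from h import *
rel([([.523,.264,.104],-.295+np.pi)])
p,d,m=snap('wrist','w6')
E
```

```text
t 9.7 pos [0.5237 0.2651 0.1056] psi 2.847 zdir [ 0.     0.007 -1.   ] w 0.0435 F [-0.3  1.7  7. ] q7 0.33
[ 0.3 -1.3  1.6] 0.001
```

View pics/w6.png

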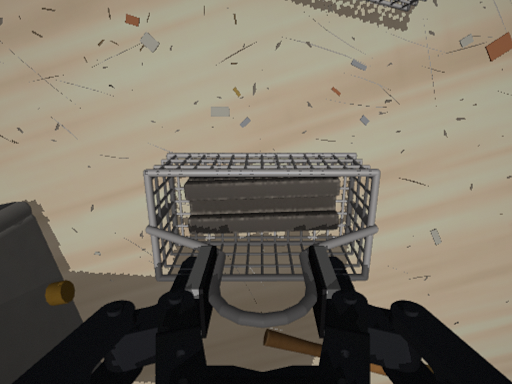

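Call:
jog_arm:
  moves:
    - [[0,0,-3,0,1],[0,0,-8,0,1],[0,0,-16,0,1],[0,0,-28,0,1],[0,0,-42,0,1],[0,0,-56,0,1],[0,0,-70,0,1],[0,0,-82,0,1]]

```text
time: 10.55
position: [0.5238, 0.2647, 0.1892]
eef_rot: [-0.461, -3.108, -0.011]
wrist_force: [0.3, 0.2, -5.7]
width: 0.0433
```

Call:
jog_arm:
  moves:
    - [[0,0,-12,0,1],[0,0,-25,0,1],[0,0,-38,0,1],[0,0,-48,0,1],[0,0,-55,0,1],[0,0,-58,0,1],[0,0,-58,0,1]]

```text
time: 11.25
position: [0.5238, 0.2643, 0.2474]
eef_rot: [0.461, 3.108, 0.011]
wrist_force: [0.3, -0.2, -6.0]
width: 0.0431
```

```bash
python3 - <<'E'
from h import *
rel([(cl(-.068,.18,.245),PSI+np.pi),(cl(-.068,0,.245),PSI+np.pi)])
p,d,m=snap('wrist','w7')
p,d,m=snap('scene','s7')
c=cv2.resize(p[130:330,150:350],None,fx=3,fy=3,interpolation=cv2.INTER_CUBIC)
cv2.imwrite('pics/s7c.png',c[:,:,::-1])
E
```

```text
t 11.25 pos [0.5238 0.2643 0.2474] psi 2.847 zdir [ 0.001  0.007 -1.   ] w 0.0431 F [ 0.3 -0.2 -6. ] q7 0.46
[-37.8 -79.6   1.8] -0.203
[ -74.1 -255.9    0.5] -0.203
```

View pics/w7.png

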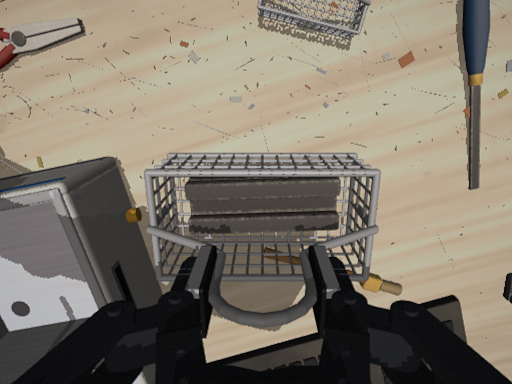

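View pics/s7c.png

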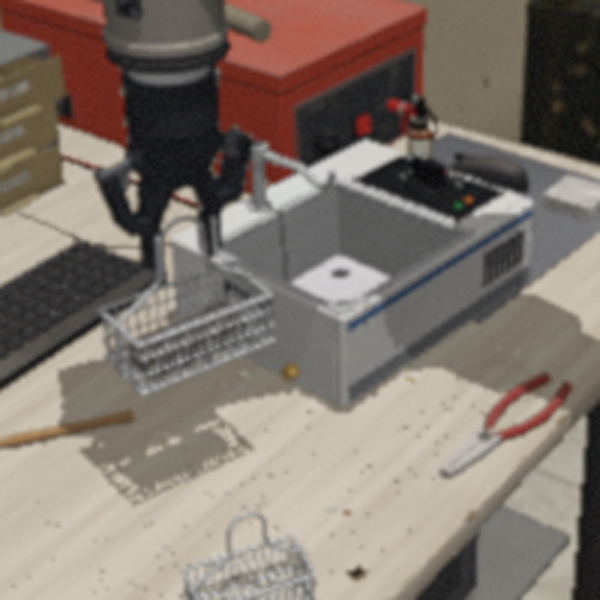

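Call:
jog_arm:
  moves:
    - [[-3,-5,0,-0.01,1],[-8,-15,0,-0.03,1],[-15,-30,0,-0.07,1],[-24,-48,0,-0.11,1],[-33,-66,0,-0.15,1],[-40,-80,0,-0.18,1],[-44,-88,0,-0.2,1],[-45,-90,0,-0.2,1]]

```text
time: 12.15
position: [0.5408, 0.1631, 0.2456]
eef_rot: [-0.15, -3.137, -0.009]
wrist_force: [-0.1, 0.1, -5.6]
width: 0.0434
```

```bash
python3 - <<'E'
from h import *
rel([(cl(-.07,.1,.245),PSI+np.pi),(cl(-.07,0,.245),PSI+np.pi)])
E
```

```text
t 12.15 pos [0.5408 0.1631 0.2456] psi 3.046 zdir [-0.     0.006 -1.   ] w 0.0434 F [-0.1  0.1 -5.6] q7 0.83
[  6.9 -66.4   0.2] -0.004
[   6.5 -166.4   -0.4] -0.004
```

Call:
jog_arm:
  moves:
    - [[2,-6,0,0,1],[5,-18,0,0,1],[7,-36,0,0,1],[7,-58,0,0,1],[7,-80,0,0,1],[7,-98,0,0,1],[7,-110,0,0,1],[7,-114,0,0,1]]

```text
time: 12.95
position: [0.5226, 0.0489, 0.2449]
eef_rot: [-0.152, -3.137, -0.008]
wrist_force: [0.1, 1.1, -5.6]
width: 0.0434
```

Call:
jog_arm:
  moves:
    - [[0,-5,0,0,1],[0,-15,0,0,1],[0,-28,0,0,1],[0,-40,0,0,1],[0,-48,0,0,1],[0,-52,0,0,1],[0,-52,0,0,1]]

```text
time: 13.65
position: [0.5176, -0.0034, 0.2446]
eef_rot: [-0.154, -3.137, -0.008]
wrist_force: [0.1, 0.3, -5.8]
width: 0.0434
```

```bash
python3 - <<'E'
from h import *
rel([(cl(-.068,0,.245),PSI+np.pi),(cl(-.068,0,.181),PSI+np.pi)])
p,d,m=snap('wrist','w8')
p,d,m=snap('scene','s8')
c=cv2.resize(p[100:280,180:370],None,fx=3.2,fy=3.2,interpolation=cv2.INTER_CUBIC)
cv2.imwrite('pics/s8c.png',c[:,:,::-1])
E
```

```text
t 13.65 pos [ 0.5176 -0.0034  0.2446] psi 3.044 zdir [-0.001  0.005 -1.   ] w 0.0434 F [ 0.1  0.3 -5.8] q7 1.18
[-2.8  1.6 -0.4] -0.007
[-2.8  1.3 63.6] -0.007
```

View pics/w8.png

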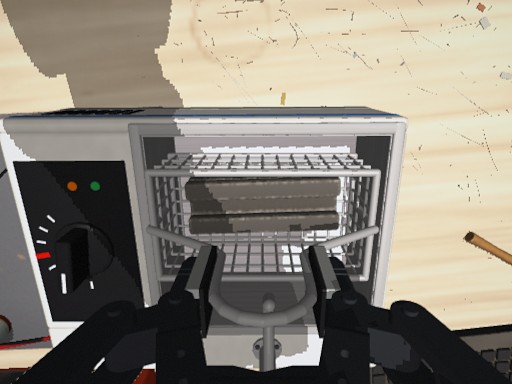

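View pics/s8c.png

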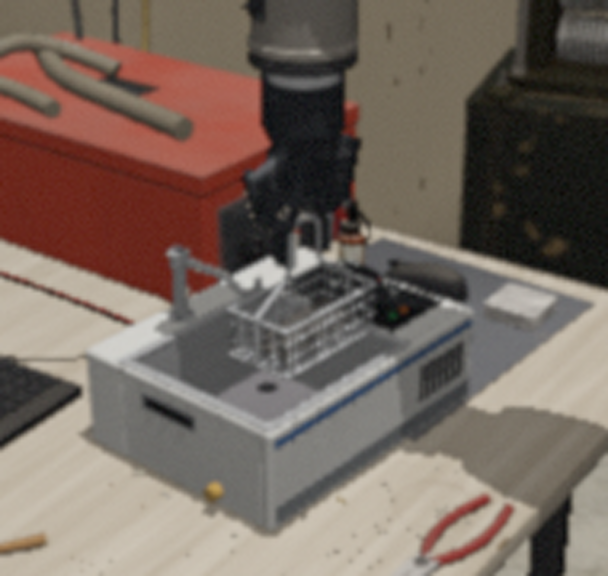

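```bash
python3 - <<'E'
from h import *
f=np.load('pics/w8.npz');C=cloud(f['d'],f);L=np.stack([(C-O)@ex,(C-O)@ey,C[...,2]],-1)
for name,px in dict(hooktip=[(268,300),(268,296),(268,310)],arm=[(268,325),(268,335)],pillar=[(267,347)],archtop=[(262,318),(240,312)]).items():
    for u,v in px: print(name,u,v,np.round(L[v-1:v+2,u-1:u+2].reshape(-1,3)[4],4))
# basket rim
k=(L[...,2]>.17)&(L[...,2]<.2)&(f['d']>0);v,u=np.where(k);kk=(v<290)
P=L[v[kk],u[kk]];print('rim',len(P),np.percentile(P,[1,50,99],axis=0).round(4))
# cleaner rim front edge and left edge row profile
for v in (130,200,250): 
    print(v,[ (u,*np.round(L[v,u],3)) for u in (128,135,142,146,372,385,390,394,400,405)])
for v in range(105,150,4): print(v,np.round(L[v,260],3))
E
```

```text
hooktip 268 300 [-0.0221  0.0014  0.1909]
hooktip 268 296 [-0.0197  0.0015  0.1835]
hooktip 268 310 [-0.0175  0.0013  0.1946]
arm 268 325 [-0.0705 -0.0003  0.2704]
arm 268 335 [0.0154 0.0016 0.1793]
pillar 267 347 [0.0223 0.0008 0.183 ]
archtop 262 318 [-0.0725 -0.0024  0.2691]
archtop 240 312 [-0.0737 -0.0103  0.2672]
rim 6569 [[-0.1064 -0.0669  0.1712]
 [-0.0844 -0.0019  0.1898]
 [-0.0357  0.0632  0.1986]]
130 [(128, np.float64(-0.118), np.float64(-0.102), np.float64(0.115)), (135, np.float64(-0.118), np.float64(-0.096), np.float64(0.117)), (142, np.float64(-0.118), np.float64(-0.091), np.float64(0.116)), (146, np.float64(-0.118), np.float64(-0.088), np.float64(0.118)), (372, np.float64(-0.117), np.float64(0.081), np.float64(0.116)), (385, np.float64(-0.117), np.float64(0.091), np.float64(0.117)), (390, np.float64(-0.117), np.float64(0.094), np.float64(0.117)), (394, np.float64(-0.117), np.float64(0.097), np.float64(0.118)), (400, np.float64(-0.117), np.float64(0.101), np.float64(0.118)), (405, np.float64(-0.117), np.float64(0.106), np.float64(0.115))]
200 [(128, np.float64(-0.062)
[... 908 characters left out ...]
at64(-0.009), np.float64(0.096), np.float64(0.104)), (385, np.float64(-0.017), np.float64(0.102), np.float64(0.117)), (390, np.float64(-0.015), np.float64(0.107), np.float64(0.115)), (394, np.float64(0.046), np.float64(0.161), np.float64(0.002)), (400, np.float64(-0.153), np.float64(-0.002), np.float64(0.367)), (405, np.float64(0.046), np.float64(0.174), np.float64(0.002))]
105 [-0.128 -0.003  0.003]
109 [-0.126 -0.003  0.037]
113 [-0.127 -0.003  0.081]
117 [-0.126 -0.003  0.11 ]
121 [-0.124 -0.003  0.114]
125 [-0.121 -0.003  0.116]
129 [-0.118 -0.003  0.116]
133 [-0.115 -0.003  0.117]
137 [-0.097 -0.003  0.023]
141 [-0.093 -0.003  0.025]
145 [-0.089 -0.003  0.025]
149 [-0.085 -0.003  0.024]
```

Call:
jog_arm:
  moves:
    - [[-2,2,2,0,1],[-2,2,8,-0.01,1],[-2,2,18,-0.01,1],[-2,2,30,-0.01,1],[-2,2,42,-0.01,1],[-2,2,52,-0.01,1],[-2,2,58,-0.01,1],[-2,2,60,-0.01,1]]

```text
time: 14.55
position: [0.5195, -0.0003, 0.1838]
eef_rot: [-0.136, -3.137, -0.009]
wrist_force: [0.4, 0.3, -5.4]
width: 0.0433
```

```bash
python3 - <<'E'
from h import *
rel([(cl(-.0,0.001,.186),PSI+np.pi),(cl(0,0.001,.152),PSI+np.pi)])
p,d,m=snap('wrist','w9')
f=np.load('pics/w9.npz');C=cloud(f['d'],f);L=np.stack([(C-O)@ex,(C-O)@ey,C[...,2]],-1)
k=(L[...,2]>.196)&(L[...,2]<.23)&(f['d']>0)&(abs(L[...,1])<.02)&(abs(L[...,0]+.068)<.015);P=L[k];print(len(P),P.mean(0),P.max(0))
p,d,m=snap('scene','s9')
c=cv2.resize(p[100:280,180:370],None,fx=3.2,fy=3.2,interpolation=cv2.INTER_CUBIC)
cv2.imwrite('pics/s9c.png',c[:,:,::-1])
E
```

```text
t 14.55 pos [ 5.195e-01 -3.000e-04  1.838e-01] psi 3.055 zdir [-0.001  0.006 -1.   ] w 0.0433 F [ 0.4  0.3 -5.4] q7 1.12
[-69.1  -1.   -2.3] 0.005
[-69.2  -1.2  31.7] 0.005
1610 [-0.07069222  0.00038172  0.20547761] [-0.0669138   0.01997023  0.22322685]
```

View pics/w9.png

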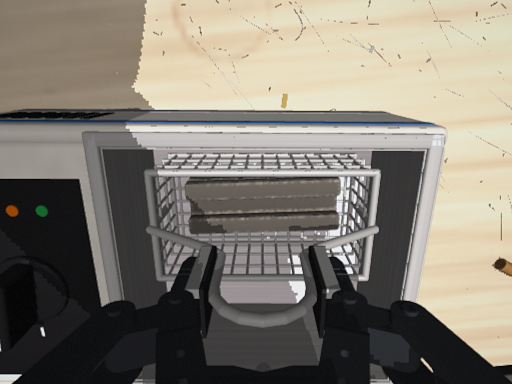

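View pics/s9c.png

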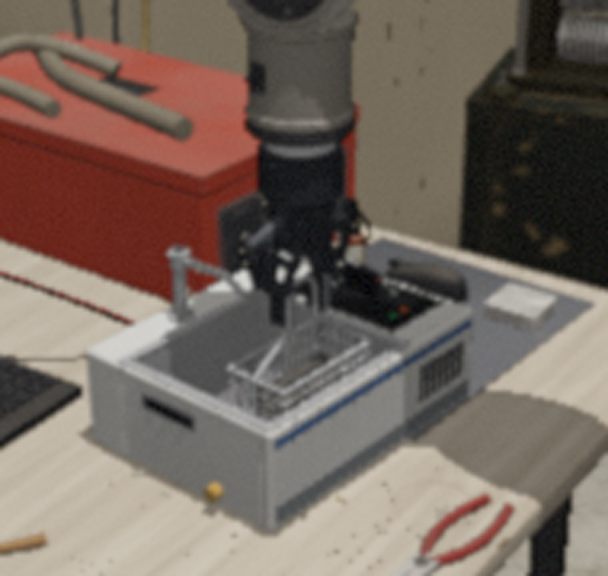

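Call:
jog_arm:
  moves:
    - [[-2,0,-2,0,1],[-8,0,-3,0,1],[-18,0,-3,0,1],[-30,0,-3,0,1],[-42,-1,-3,0,1],[-54,-1,-3,0,1],[-64,-1,-3,0,1],[-69,-1,-3,0,1]]

```text
time: 15.45
position: [0.5896, -0.0073, 0.1873]
eef_rot: [-0.136, -3.138, -0.01]
wrist_force: [0.1, -0.3, -6.4]
width: 0.0432
```

```bash
python3 - <<'E'
from h import *
rel([(cl(0,0.001,.186),PSI+np.pi),(cl(0,0.001,.152),PSI+np.pi)])
p,d,m=snap('wrist','w10')
p,d,m=snap('scene','s10')
c=cv2.resize(p[130:250,210:330],None,fx=5,fy=5,interpolation=cv2.INTER_CUBIC)
cv2.imwrite('pics/s10c.png',c[:,:,::-1])
E
```

```text
t 15.45 pos [ 0.5896 -0.0073  0.1873] psi 3.055 zdir [-0.001  0.006 -1.   ] w 0.0432 F [ 0.1 -0.3 -6.4] q7 1.12
[ 1.3 -0.1  1.3] 0.005
[ 1.3 -0.3 35.3] 0.005
```

View pics/w10.png

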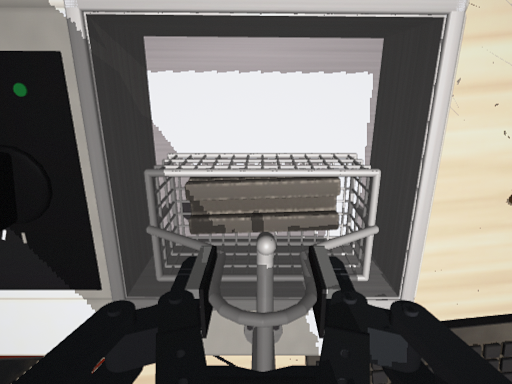

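View pics/s10c.png

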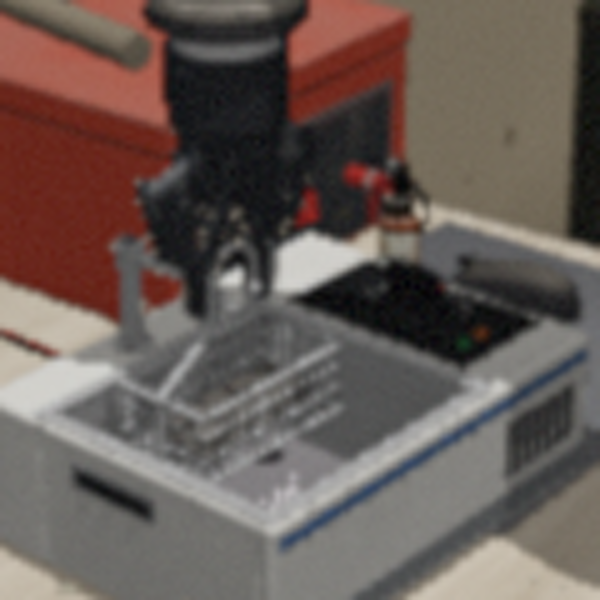

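Call:
jog_arm:
  moves:
    - [[1,0,3,0,1],[1,0,9,0,1],[1,0,16,0,1],[1,0,22,0,1],[1,0,27,0,1],[1,0,30,0,1],[1,0,31,0,1],[1,0,31,0,1]]

```text
time: 16.35
position: [0.588, -0.0069, 0.1561]
eef_rot: [-0.136, -3.137, -0.01]
wrist_force: [0.0, -0.0, -5.6]
width: 0.0433
```

```bash
python3 - <<'E'
from h import *
rel([(cl(0,0.001,.152),PSI+np.pi)])
p,d,m=snap('wrist','w11')
C=cloud(d,m);L=np.stack([(C-O)@ex,(C-O)@ey,C[...,2]],-1)
for u,v in ((265,243),(265,270),(262,290),(262,319),(240,314),(262,340)): print(u,v,np.round(L[v,u],4))
E
```

```text
t 16.35 pos [ 0.588  -0.0069  0.1561] psi 3.055 zdir [-0.001  0.006 -1.   ] w 0.0433 F [ 0.  -0.  -5.6] q7 1.09
[-0.3 -0.4  4.1] 0.005
265 243 [0.0328 0.0036 0.0552]
265 270 [0.0615 0.004  0.046 ]
262 290 [-0.0207  0.0004  0.1906]
262 319 [-0.0032  0.0005  0.1826]
240 314 [-0.0021 -0.0074  0.1786]
262 340 [0.011  0.0006 0.1769]
```

View pics/w11.png

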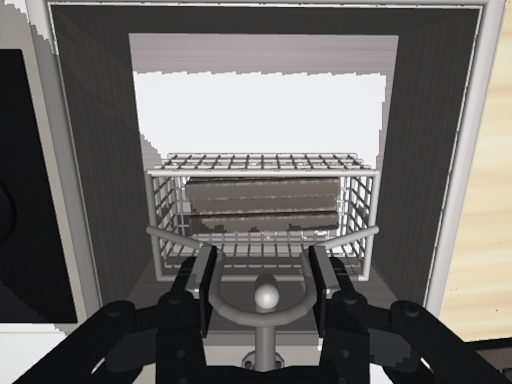

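Arch is inside the dip, about 4 mm above the seat. Lowering in millimetre steps.

Call:
jog_arm:
  moves:
    - [[0,0,1,0,1],[0,0,2,0,1],[0,0,3,0,1],[0,0,3,0,1]]

```text
time: 16.8
position: [0.588, -0.0069, 0.1532]
eef_rot: [-0.136, -3.138, -0.01]
wrist_force: [0.1, 0.4, -6.6]
width: 0.0433
```

Call:
jog_arm:
  moves:
    - [[0,0,0.5,0,1],[0,0,1,0,1],[0,0,1,0,1]]

```text
time: 17.1
position: [0.5882, -0.0069, 0.1525]
eef_rot: [-0.136, -3.138, -0.01]
wrist_force: [-2.4, -0.8, -0.6]
width: 0.0431
```

Call:
jog_arm:
  moves:
    - [[0,0,0.3,0,0.1],[0,0,0.3,0,-0.05],[0,0,0.3,0,-0.2],[0,0,0.3,0,-0.5],[0,0,0.3,0,-1],[0,0,0.3,0,-1],[0,0,0.3,0,-1]]

```text
time: 17.8
position: [0.5882, -0.0068, 0.1522]
eef_rot: [-0.136, -3.138, -0.01]
wrist_force: [-0.3, 0.0, 0.6]
width: 0.0853
```

```bash
python3 - <<'E'
from h import *
rel([(cl(0,0.001,.152),PSI+np.pi)])
p,d,m=snap('wrist','w12')
C=cloud(d,m);L=np.stack([(C-O)@ex,(C-O)@ey,C[...,2]],-1)
for u,v in ((262,290),(262,319),(240,314),(262,340)): print(u,v,np.round(L[v,u],4))
E
```

```text
t 17.8 pos [ 0.5882 -0.0068  0.1522] psi 3.055 zdir [-0.     0.006 -1.   ] w 0.0853 F [-0.3  0.   0.6] q7 1.09
[-0.1 -0.5  0.2] 0.005
262 290 [-0.0208  0.0005  0.1871]
262 319 [-0.0018  0.0006  0.1772]
240 314 [-0.0025 -0.0073  0.1753]
262 340 [0.009  0.0007 0.1755]
```

View pics/w12.png

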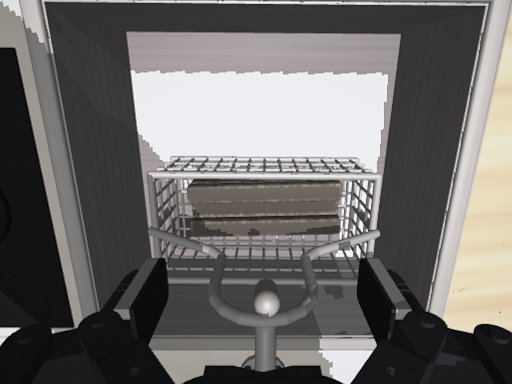

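Call:
jog_arm:
  moves:
    - [[0,0,-4,0,-1],[0,0,-12,0,-1],[0,0,-25,0,-1],[0,0,-42,0,-1],[0,0,-60,0,-1],[0,0,-80,0,-1],[0,0,-98,0,-1],[0,0,-105,0,-1]]

```text
time: 18.65
position: [0.589, -0.0073, 0.2603]
eef_rot: [0.136, 3.136, 0.009]
wrist_force: [0.5, 0.2, 0.6]
width: 0.0858
```

```bash
python3 - <<'E'
from h import *
rel([(cl(-.02,-.153,.255),PSI+np.pi-.1)])
p,d,m=snap('wrist','w13')
C=cloud(d,m);L=np.stack([(C-O)@ex,(C-O)@ey,C[...,2]],-1)
k=(L[...,2]>.137)&(L[...,2]<.16)&(np.hypot(L[...,0]+.02,L[...,1]+.153)<.04)
P=L[k];print(len(P),P.mean(0),P.min(0),P.max(0));rc=cv2.minAreaRect(P[:,:2].astype(np.float32));print(rc,cv2.boxPoints(rc))
p,d,m=snap('scene','s13')
c=cv2.resize(p[130:280,210:360],None,fx=4,fy=4,interpolation=cv2.INTER_CUBIC)
cv2.imwrite('pics/s13c.png',c[:,:,::-1])
E
```

```text
t 18.65 pos [ 0.589  -0.0073  0.2603] psi 3.055 zdir [ 0.003  0.006 -1.   ] w 0.0858 F [0.5 0.2 0.6] q7 1.17
[  21.5 -154.     4.3] 0.105
1429 [-0.02143952 -0.14833589  0.14646192] [-0.04234715 -0.15880086  0.13703006] [ 0.00227817 -0.14181134  0.15084837]
((-0.019988391548395157, -0.15026283264160156), (0.012937299907207489, 0.04482850804924965), 82.59283447265625) [[-0.04304954 -0.15378787]
 [ 0.00140488 -0.15956713]
 [ 0.00307275 -0.1467378 ]
 [-0.04138166 -0.14095853]]
```

View pics/w13.png

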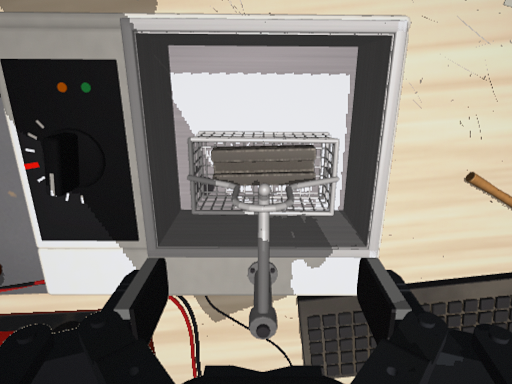

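View pics/s13c.png

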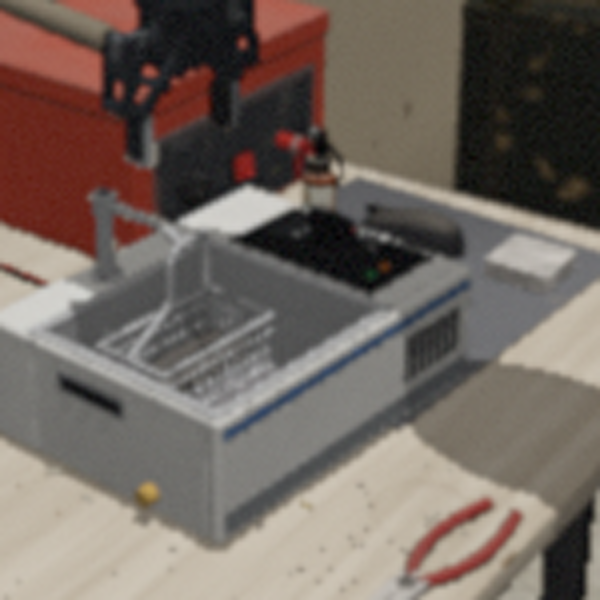

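Call:
jog_arm:
  moves:
    - [[5,-40,0,0.05,-0.5],[10,-80,0,0.1,0],[18,-120,0,0.13,0],[21,-145,0,0.13,0],[21,-151,0,0.13,0],[21,-151,0,0.13,0]]

```text
time: 19.35
position: [0.5543, -0.1568, 0.2573]
eef_rot: [0.343, 3.122, 0.01]
wrist_force: [0.2, 0.3, -0.7]
width: 0.0426
```

```bash
python3 - <<'E'
from h import *
rel([(cl(-.02,-.152,.148),PSI+np.pi-.13)])
p,d,m=snap('wrist','w14')
C=cloud(d,m);L=np.stack([(C-O)@ex,(C-O)@ey,C[...,2]],-1)
k=(L[...,2]>.137)&(L[...,2]<.16)&(np.hypot(L[...,0]+.02,L[...,1]+.153)<.04)
P=L[k];print(len(P),P.mean(0));rc=cv2.minAreaRect(P[:,:2].astype(np.float32));print(rc,cv2.boxPoints(rc))
E
```

```text
t 19.35 pos [ 0.5543 -0.1568  0.2573] psi 2.923 zdir [ 0.001  0.006 -1.   ] w 0.0426 F [ 0.2  0.3 -0.7] q7 1.34
[ -0.3  -1.6 109.3] 0.003
958 [-0.02231143 -0.15082093  0.14813076]
((-0.02026677504181862, -0.1509585976600647), (0.011983182281255722, 0.04399380832910538), 82.31095886230469) [[-0.04286756 -0.15395321]
 [ 0.0007307  -0.15983944]
 [ 0.00233401 -0.14796399]
 [-0.04126425 -0.14207776]]
```

View pics/w14.png

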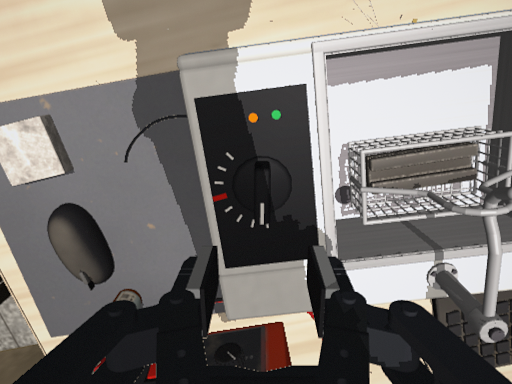

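Call:
jog_arm:
  moves:
    - [[0,-1,25,0,0],[0,-1,55,0,0],[0,-1,80,0,0],[0,-1,97,0,0],[0,-1,106,0,0],[0,-1,109,0,0],[0,-1,109,0,0]]

```text
time: 20.1
position: [0.555, -0.155, 0.1487]
eef_rot: [0.338, 3.122, 0.011]
wrist_force: [-0.6, -0.6, -0.1]
width: 0.0428
```

Call:
jog_arm:
  moves:
    - [[0,0,0,0,0.4],[0,0,0,0,0.6],[0,0,0,0,1],[0,0,0,0,1],[0,0,0,0,1],[0,0,0,0,1]]
  grip_force: 30

```text
time: 20.7
position: [0.5552, -0.1565, 0.1497]
eef_rot: [0.34, 3.121, 0.008]
wrist_force: [-3.2, -5.8, 7.9]
width: 0.0112
```

```bash
python3 - <<'E'
from h import *
rel([(cl(-.02,-.152,.148),PSI+np.pi-.13)])
E
```

```text
t 20.7 pos [ 0.5552 -0.1565  0.1497] psi 2.925 zdir [ 0.003  0.005 -1.   ] w 0.0112 F [-3.2 -5.8  7.9] q7 1.25
[ 0.5 -1.5  1.7] 0.004
```

Call:
jog_arm:
  moves:
    - [[0,0,-3,0,1],[0,0,-3,0.12,1],[0,0,-3,0.25,1],[0,0,-3,0.38,1],[0,0,-3,0.51,1],[0,0,-3,0.64,1],[0,0,-3,0.64,1]]

```text
time: 21.4
position: [0.5541, -0.1571, 0.1517]
eef_rot: [-1.31, -2.854, -0.007]
wrist_force: [1.5, -4.7, -21.8]
width: 0.0114
```

```bash
python3 - <<'E'
from h import *
rel([(cl(-.02,-.153,.152),PSI+np.pi-1.4)])
E
```

```text
t 21.4 pos [ 0.5541 -0.1571  0.1517] psi 2.281 zdir [ 0.001  0.004 -1.   ] w 0.0114 F [  1.5  -4.7 -21.8] q7 0.68
[-1.5 -0.9 -0.3] 0.63
```

Call:
jog_arm:
  moves:
    - [[0,0,1.5,0.12,1],[0,0,2,0.25,1],[0,0,2,0.38,1],[0,0,2,0.5,1],[0,0,2,0.6,1],[0,0,2,0.63,1],[0,0,2,0.63,1]]

```text
time: 22.1
position: [0.5537, -0.1574, 0.1513]
eef_rot: [-2.129, -2.308, -0.004]
wrist_force: [-12.0, -0.8, 21.1]
width: 0.0115
```

```bash
python3 - <<'E'
from h import *
rel([(cl(-.02,-.153,.15),PSI+np.pi-1.4)])
p,d,m=snap('wrist','w15')
E
```

```text
t 22.1 pos [ 0.5537 -0.1574  0.1513] psi 1.652 zdir [ 0.     0.003 -1.   ] w 0.0115 F [-12.   -0.8  21.1] q7 0.11
[-1.5  0.5  1.3] 0.001
```

View pics/w15.png

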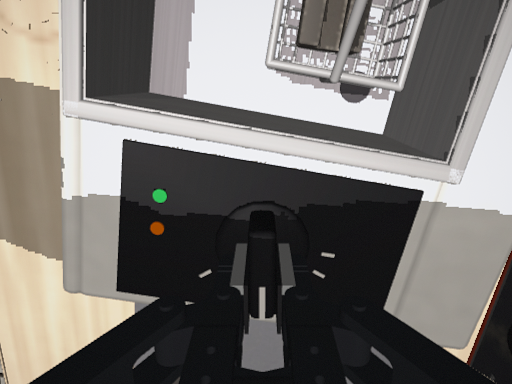

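Call:
jog_arm:
  moves:
    - [[0,0,-1,0,0.4],[0,0,-1,0,0.1],[0,0,-1,0,0],[0,0,-1,0,0],[0,0,-20,0,0],[0,0,-50,0,0],[0,0,-90,0,0],[0,0,-130,0,0]]

```text
time: 22.95
position: [0.5533, -0.1577, 0.2825]
eef_rot: [-2.126, -2.309, -0.004]
wrist_force: [0.8, 0.1, -0.6]
width: 0.0429
```

```bash
python3 - <<'E'
from h import *
rel([(cl(-.02,-.153,.15),PSI+np.pi-1.4)])
p,d,m=snap('wrist','w16')
C=cloud(d,m);L=np.stack([(C-O)@ex,(C-O)@ey,C[...,2]],-1)
k=(L[...,2]>.139)&(L[...,2]<.16)&(np.hypot(L[...,0]+.02,L[...,1]+.153)<.04)
P=L[k];rc=cv2.minAreaRect(P[:,:2].astype(np.float32));b=cv2.boxPoints(rc);print(rc,b)
e=max((b[1]-b[0],b[2]-b[1]),key=np.linalg.norm);e=e if e[1]<0 else -e;print('dial',np.arctan2(-e[1],e[0]))
snap('scene','s16')
c=cv2.resize(cv2.imread('pics/s16.png')[130:280,210:360],None,fx=4,fy=4,interpolation=cv2.INTER_CUBIC);cv2.imwrite('pics/s16c.png',c)
E
```

```text
t 22.95 pos [ 0.5533 -0.1577  0.2825] psi 1.653 zdir [-0.001  0.004 -1.   ] w 0.0429 F [ 0.8  0.1 -0.6] q7 0.17
[ -1.8   0.9 132.4] 0.003
((-0.01974509283900261, -0.15100090205669403), (0.011510232463479042, 0.043617766350507736), 9.76253890991211) [[-0.0291149  -0.1304837 ]
 [-0.02171884 -0.17346983]
 [-0.01037529 -0.1715181 ]
 [-0.01777134 -0.12853198]]
dial 1.4004079
```

View pics/w16.png

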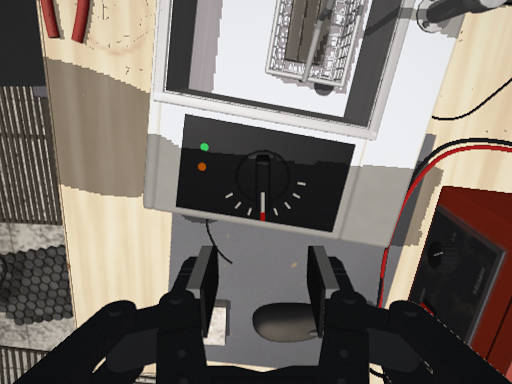

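View pics/s16c.png

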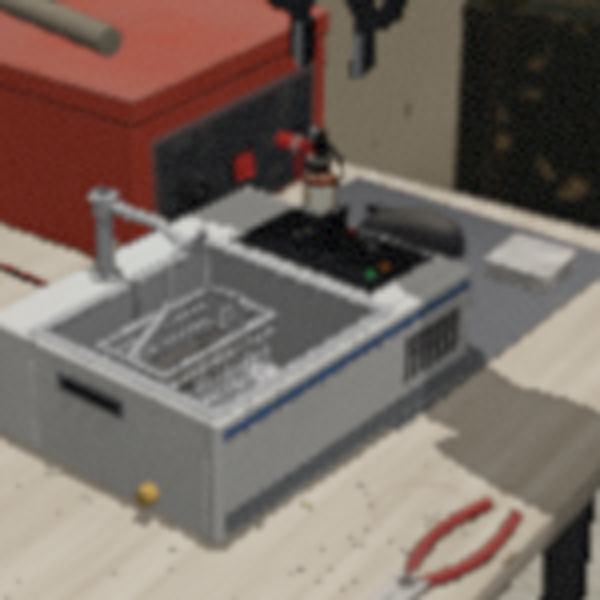

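The pointer lines up with the red mark at pixel (263,213) and the dial measures 1.40 rad. The basket still hangs straight and the gripper is clear. I'm letting it settle briefly, then handing in.

Call:
jog_arm:
  moves:
    - [[0,0,0,0,0],[0,0,0,0,0],[0,0,0,0,0]]

```text
time: 23.35
position: [0.5555, -0.158, 0.2856]
eef_rot: [2.126, 2.308, 0.009]
wrist_force: [0.4, 1.1, -0.3]
width: 0.0427
```

```bash
python3 -c "
from rig import order
print(order.sign_off())"
```

```text
the job is handed in; nothing more can be done
None
```

The job is done and was handed in at about 23.4 s; the sign-off reported no verdict.

- **Hanger arm:** I swung it in with the shut fingers until it met its stop, where the push force rose to 27 N.
- **Basket:** I gripped the larger basket by both handle uprights and carried it upright into the tank in front of the hook. Then I threaded the loop over the hook tip and lowered it in 1 mm steps until the hook took the weight, and let go.
- **Dial:** I turned it only after that, from about 0.13 to the red mark.

**Last checks:**
- The dial measured 1.40 rad, with the pointer on the red mark in the picture.
- The basket, with the mould in it, hangs straight on the hook, clear of the walls. I judged this from the pictures. I took no depth measurement of its tilt or floor clearance after letting go.
- The gripper is open and well above everything.
- I did not re-measure the bottle, steel block, mouse and brush at the end. No move came near them.

**Disagreements:**
- The top and wrist cameras differed by about 4 mm on where the basket handle was. I used the mean, and the grasp centred well.
- The fingers pressed vertically on the dial with about 22 N while turning it, up and then down. This did not move it off the mark.

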